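# Fit the orange symbol panel under the flap of a speech aid

## Task

Get the speech aid ready for the orange panel: turn its level dial so that the white pointer points at the orange dot and let go of it, then take the orange symbol panel by its grip rib and tuck its front edge under the blue flap, square and in the middle of the black bed, right up to the stop, without lifting the flap. Gently press the panel flat so that the sprung bed sinks at least 5 mm, and finish while still holding it pressed down there; leave the other things on the table alone.

Things in the scene. Friction and masses are not known exactly. Their poses are not given: they have to be found in the camera images.
- talker: White speech-aid case fixed on the table, 200 x 270 x 28 mm: x -95..105, y -135..135 mm from its origin, which is on the table. Its +x points away from the robot (yaw within 0.25 rad). On it: black sprung bed, blue flap over the bed's far end, level dial. Two grey flap posts (x 79..101, y -37..-27 and 117..127) reach z = 62 mm.
- bed_top (a point): Fixed point at talker (-5, 45, 40) mm: centre of the top of the unpressed black bed. The bed is a raised pad 150 mm (talker x, -80..70) x 130 mm (y, -20..110), 12 mm higher than the case. Axes as the talker's.
- stop (a point): Middle of the face of the fixed grey stop across the far end of the bed, under the flap, at talker (72, 45, 40) mm; the face spans z 25..50 mm and faces the robot. The panel's front edge ends against it. Axes as the talker's.
- bed (a joint): How far the black bed is pressed down, m: 0 up, 0.008 fully down. It sinks level and springs back; it starts to sink at about 3.5 N and then takes 1 N per mm (about 8.5 N at 0.005), including the panel's weight.
- flap (a joint): Angle of the blue flap, rad: 0 at rest on its own limit, level; grows as its lip is raised. Lightly sprung shut. 50 mm long, 140 wide, 4 thick; hinge along the talker's y at x = 90, z = 54 mm. At rest its underside (z = 49 mm) is 9 mm above the unpressed bed. A yellow flared edge runs on from the lip towards the robot, rising, to x = 32 mm (mouth about 12 mm).
- flap_lip (a point): Middle of the lower edge of the flap's lip, at talker (40, 45, 49) mm with the flap at rest; the panel's front edge goes under it in the talker's +x direction.
- dial (a joint): Angle of the level dial, rad, growing clockwise seen from above, range 0 to 2.2. At 0 the white pointer stripe points along the talker's +x. Coloured dots: 0 white, 0.45 yellow, 0.9 green, 1.35 orange (the largest), 1.8 blue. It stays where it is left; turning takes about 0.05 Nm.
- dial_grip (a point): Point on the dial's vertical axis at the height to grip, talker (-30, -85, 57.5) mm. The dial: black disc 48 mm across with an upright bar grip 42 mm long, 12 wide, 34 tall above the disc (z 33.5 to 67.5 mm). The point turns with the dial: its x axis runs along the bar to the pointer end.
- panel: Loose orange symbol panel with picture tiles, a rigid plate 130 (x) x 110 (y) x 5 mm, 0.10 to 0.18 kg, lying flat on the table. Origin: centre of its underside; front edge at x = +65 mm. A grey upright grip rib, 12 (x) x 60 (y) mm, 34 mm tall above the plate, stands at x = -15 mm, to be pinched across its 12 mm; the front is the edge farther from the rib.
- panel_grip (a point): Point in the middle of the panel's grip rib, 24 mm above the plate's top (29 mm above its underside); the rib's top is 10 mm higher. Axes as the panel's.
- panel_front (a point): Middle of the panel's front edge on the underside, 65 mm ahead of the origin along the panel's x, 80 mm ahead of the grip point. Axes as the panel's.
- cup: Bystander: red plastic cup, 72 mm across, 85 mm tall, origin under its centre.
- pills: Bystander: amber pill jar, 38 mm across, 65 mm tall, origin under its centre.
- case: Bystander: blue hearing-aid case with a white seam, 45 x 60 x 24 mm, origin under its centre.
- magnifier: Bystander: black hand magnifier lying flat, 76 mm lens with an 85 mm handle along its -x, 12 mm high, origin under the lens.
- marker: Bystander: green square-bodied marker pen with black cap, 130 x 13 x 13 mm, lying along its x, origin under its centre.
- tray: Bystander: open white tray, 110 x 160 x 45 mm, origin under its centre.
- dominoes: Bystander: plain wooden box, 50 x 90 x 30 mm, origin under its centre.

How it is judged:
On the way, in this order (a step that is already met when the one before it is completed fails the run):
1. the dial points at the orange dot and is let go (value of joint dial between 1.25 and 1.45 rad and contact force between the fingers and talker below 0.1 N), for 0.3 s.
2. the panel's front edge is under the flap (y of panel_front in the frame of talker between 0.033 and 0.057 m and x of panel_front in the frame of talker above 0.05 m and z of panel_front in the frame of talker below 0.048 m and value of joint flap below 0.1 rad), for 0.1 s.
At the end, for the whole second after the job is handed in: Panel held down by the fingers (over 2 N), bed sunk over 4 mm; panel flat (0.06 rad), square (0.12 rad), front edge under the flap within 7 mm of the stop and 12 mm of the bed's centre line; flap down (under 0.06 rad); dial within 0.1 rad of the orange dot (value of joint dial between 1.25 and 1.45 rad and y of panel_front in the frame of talker between 0.033 and 0.057 m and x of panel_front in the frame of talker above 0.065 m and z of panel_front in the frame of talker below 0.04 m and angle between the x axis of panel and the x axis of talker, either way round below 0.12 rad and angle between panel's own z axis and vertical below 0.06 rad and value of joint bed above 0.004 m and value of joint flap below 0.06 rad and contact force between the fingers and panel above 2 N and contact force between panel and talker above 4 N and linear speed of panel below 0.02 m/s); the arm keeps its last pose, push and grip.
It fails at once if the flap is lifted (more than 0.12 rad, about 6 mm at its lip) (value of joint flap above 0.12 rad).
It fails at once if the panel is forced against the speech aid with more than 40 N (contact force between panel and talker above 40 N).
It fails at once if another thing on the table is moved more than 30 mm (distance of any of cup, pills, case, magnifier, marker, tray, dominoes from where it was at the start of the episode above 0.03 m).
It also fails if it takes over 56 s, if anything falls off the work surface, if the arm or the gripper's body presses on something with over 40 N, if the wrist force passes 120 N, or if a joint passes its speed limit or range.

## Robot

A 6-joint arm with a two-finger parallel gripper is mounted at the origin on the work surface. World frame = base frame: x ahead of the robot, y to its left, z up, the work surface at z = 0. Lengths are in m, angles in rad, forces in N, time in s.
With the tool pointing down it reaches from about 0.25 to 0.8 m from the base axis. Payload 3.9 kg.
Tool frame: the origin (TCP) lies on the centre line of the jaws, within the pads' length; the fingertips stand 25 mm ahead of it and the grasp point (between the pads) lies 6 mm ahead of it; z points along the fingers, y is the direction in which the jaws open and shut (so a half turn about z gives the same grasp; the last joint's range is limited). The gripper opens to 85 mm and grips with 20 to 120 N. Pads are 22 mm wide; open, the fingers measure 114 mm over their backs; the gripper's body (76 mm by 85 mm) begins 54 mm behind the grasp point. The pads swing forward as they close: fully open they stand 13 mm farther back than shut.
Start: joints at [1.172, 0.26, -0.138, 1.173, 0, 1.571], TCP at [0.204, 0.484, 0.256] pointing down, gripper open.
Joint ranges: [-2.78, 2.78], [-0.83, 1.72], [-1.28, 1.37], [-1.9, 2.12], [-1.57, 1.48], [-3.14, 3.14]. Speed limits (rad/s): [2.57, 2.57, 3.14, 3.14, 3.14, 3.14].

## Interface

Orientations are given as [roll, pitch, yaw] about the fixed x, y, z axes, in that order (R = Rz(yaw) Ry(pitch) Rx(roll)).
In Python, from cell import observe, camera, camera_model, close_job gives the robot as it stands.
- The arm moves only by the shell command python3 -m creep 'ROWS' [OPENING]. ROWS is JSON, a list that holds one entry, the list of rows, each a list of 4 numbers: the shift along the world's x, y, z in mm, then the turn about the world's z in degrees. In form: [[[tx, ty, tz, spin], ...]]. A call has 1 to 20 rows; each row shifts and turns the commanded pose from where the row before left it; what a row does not reach is not made up. A row lasts 1/8 s, in which the tool goes at most 62.5 mm and 10.7 degrees, less where a joint would pass 70% of its speed; a pose out of reach is approached as far as the arm can. A call with a gripper value outside its range is refused whole. OPENING is the closure, from 0 (fully open) to 1 (shut), set as the call begins (- or left out, the last holds). The fingers move at their own pace and stop on an object; the grip force is fixed at half the most. Time passes only in rows, so rows that do not move let the fingers close. It gives the time, the measured TCP pose, the force and the opening at its end, in the units of the state.
- observe(): the state, without advancing time (a new reading comes with each control period).
- camera(name): name is "scene" or "top" or "wrist"; returns the picture (400x640x3 uint8, red, green, blue); there is no depth.
- camera_model(name): a dict with "fx", "fy", "cx", "cy" (pixels), "view" (4x4, takes a point from world to camera coordinates); the wrist camera has in their place "T_tool_cam" (4x4, takes a point from camera to tool coordinates, whose origin is the TCP and whose axes are the flange's). Camera axes: x right, y up, looking along -z (the intrinsics and any distortion apply to the point x, -y, -z); pixel columns grow to the right and rows downward; lengths in m; the calibration is good to about 2 mm. A picture is of the moment at which its call begins: read the wrist's pose just before it. camera_model takes no time and is no camera call.
- close_job(): hands the job in, once; it reports no verdict.
The state is a dict: "clock": time; "qpos": joint angles; "dq": joint speeds; "effort": joint torques, N m; "ee_pos": TCP position; "tool_rot": TCP orientation; "ft_force": force on the tool from outside, world axes, zero at the start; "moment": the same for the moment, N m; "finger_gap": opening from 0.0 (shut) to 1.0 (fully open).
Only numpy, scipy, OpenCV 4.12 (cv2) and the standard library are available. Lean on these libraries where they do the work, as an engineer would, in place of code of your own. Each camera call takes 0.05 s, during which the arm holds its last target.

## Working session

There is one attempt and no reset: what is moved stays moved. The work goes in short steps, Python scripts to look and compute and a shell command to move; the robot and the scene stay as the last step left them, time stands still between calls to the robot, and variables do not carry over. Pictures are saved under pics/ and viewed, and the job is handed in when it is done.

```bash
ls; mkdir -p pics
python3 - <<'E'
from cell import *
import cv2,numpy as np
print(observe())
for n in ("scene","top","wrist"):
    im=camera(n); cv2.imwrite(f"pics/a_{n}.png",im[:,:,::-1]); m=camera_model(n); print(n,{k:np.round(v,4).tolist() for k,v in m.items()})
E
```

```text
pics
{'clock': 0.0, 'qpos': array([ 1.17198933e+00,  2.60718334e-01, -1.39383093e-01,  1.17270371e+00,
        8.02855428e-06,  1.57083802e+00]), 'dq': array([ 1.52776128e-03, -3.03842301e-04, -1.30193503e-04, -1.97978738e-04,
       -8.26187145e-04, -2.56969604e-06]), 'effort': array([ 1.56595244e-03, -4.05678391e+01,  2.53920794e+01,  1.88836682e-02,
        3.48779258e-05,  4.12406749e-07]), 'ee_pos': array([0.20361735, 0.48321282, 0.25544156]), 'tool_rot': array([-3.13958384e+00, -7.94478202e-06,  2.74274395e+00]), 'ft_force': array([-0.09159215,  0.7694101 , -1.13689909]), 'moment': array([ 0.00864329,  0.02836561, -0.00336137]), 'finger_gap': 0.9998947391396027}
scene {'fx': 452.982, 'fy': 452.982, 'cx': 325.3583, 'cy': 194.5134, 'view': [[0.9013, 0.4328, -0.0179, -0.5044], [-0.2897, 0.633, 0.718, 0.0969], [0.3221, -0.6419, 0.6959, -1.7802], [0.0, 0.0, 0.0, 1.0]]}
top {'fx': 441.0165, 'fy': 441.0165, 'cx': 326.0057, 'cy': 203.6361, 'view': [[0.022, -0.9995, 0.021, -0.0251], [0.9875, 0.025, 0.1553, -0.5622], [-0.1558, 0.0173, 0.9876, -1.3619], [0.0, 0.0, 0.0, 1.0]]}
wrist {'fx': 308.5745, 'fy': 308.5745, 'cx': 317.7657, 'cy': 194.3038, 'T_tool_cam': [[0.0005, 0.9601, 0.2797, 0.0715], [1.0, -0.0005, -0.0002, 0.0002], [-0.0001, 0.2797, -0.9601, -0.1188], [0.0, 0.0, 0.0, 1.0]]}
```

View pics/a_top.png

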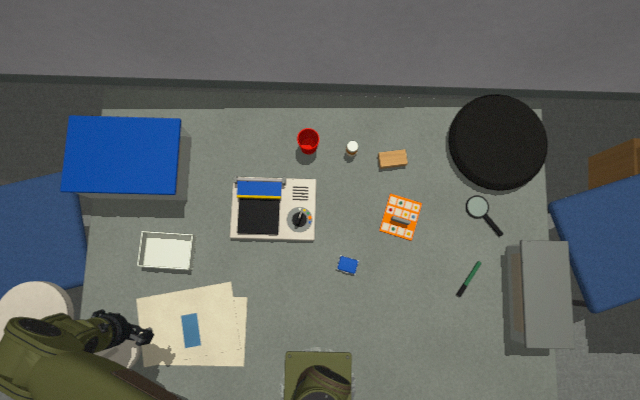

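View pics/a_scene.png

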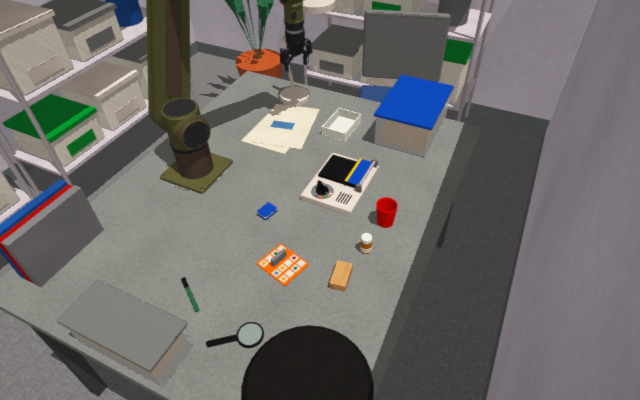

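View pics/a_wrist.png

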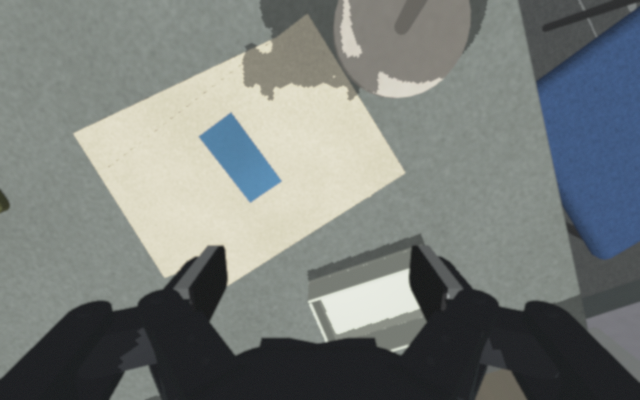

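The top view shows the talker at about (273,210), with the bed on the left and the dial at (299,217). The orange panel is at (402,216), and the cup is at (308,140). I'll zoom in and measure from this view.

```bash
cat > h.py <<'E'
import numpy as np,cv2
from cell import *
from scipy.spatial.transform import Rotation as R
def cam_pose(name,obs=None):
    m=camera_model(name)
    if name=="wrist":
        T=np.eye(4); T[:3,:3]=R.from_euler('xyz',obs['tool_rot']).as_matrix(); T[:3,3]=obs['ee_pos']
        return m,T@m['T_tool_cam']
    return m,np.linalg.inv(m['view'])
def ray(name,uv,z,obs=None):
    m,C=cam_pose(name,obs); uv=np.atleast_2d(uv).astype(float)
    d=np.c_[(uv[:,0]-m['cx'])/m['fx'],-(uv[:,1]-m['cy'])/m['fy'],-np.ones(len(uv))]@C[:3,:3].T
    o=C[:3,3]; t=(z-o[2])/d[:,2]
    return o+d*t[:,None]
def proj(name,P,obs=None):
    m,C=cam_pose(name,obs); p=(np.linalg.inv(C)@np.c_[np.atleast_2d(P),np.ones(len(np.atleast_2d(P)))].T).T
    return np.c_[m['cx']+m['fx']*p[:,0]/-p[:,2], m['cy']-m['fy']*p[:,1]/-p[:,2]]
def snap(name,tag):
    o=observe(); im=camera(name)[:,:,::-1].copy(); cv2.imwrite(f"pics/{tag}.png",im); np.save(f"pics/{tag}.npy",{'o':o},allow_pickle=True); return o,im
def big(im,mask=None):
    c=max(cv2.findContours(mask,cv2.RETR_EXTERNAL,cv2.CHAIN_APPROX_NONE)[0],key=cv2.contourArea); return c
E
python3 - <<'E'
from h import *
im=cv2.imread("pics/a_top.png")
hsv=cv2.cvtColor(im,cv2.COLOR_BGR2HSV)
c=im[165:275,220:440]; cv2.imwrite("pics/top_zoom.png",cv2.resize(c,None,fx=3.6,fy=3.6,interpolation=cv2.INTER_CUBIC))
# panel
mo=cv2.inRange(hsv,(5,150,120),(20,255,255)); mo[:, :370]=0; mo[:185]=0; mo[245:]=0;mo[:,430:]=0
mo=cv2.morphologyEx(mo,cv2.MORPH_CLOSE,np.ones((9,9)))
r=cv2.minAreaRect(big(im,mo)); b=cv2.boxPoints(r); print("panel px",r,b.tolist()); P=ray("top",b,0.005); print(P, P.mean(0))
# white case
mw=cv2.inRange(hsv,(0,0,170),(30,60,255)); mw[:, :220]=0; mw[:,325:]=0; mw[:170]=0; mw[250:]=0
mw=cv2.morphologyEx(mw,cv2.MORPH_CLOSE,np.ones((5,5)))
r=cv2.minAreaRect(big(im,mw)); b=cv2.boxPoints(r); print("case",r,b.tolist()); P=ray("top",b,0.028); print(P,P.mean(0))
E
```

```text
panel px ((400.2883605957031, 216.7288818359375), (33.79799270629883, 39.59104919433594), 16.189205169677734) [[378.540283203125, 231.02783203125], [389.57867431640625, 193.0067138671875], [422.03643798828125, 202.429931640625], [410.998046875, 240.4510498046875]]
[[ 0.48295323 -0.18543079  0.005     ]
 [ 0.60967196 -0.22152571  0.005     ]
 [ 0.58087876 -0.32877493  0.005     ]
 [ 0.45478799 -0.29124661  0.005     ]] [ 0.53207298 -0.25674451  0.005     ]
case ((272.75225830078125, 207.79718017578125), (84.52971649169922, 60.80055236816406), 1.6602823734283447) [[229.6243438720703, 236.96014404296875], [231.3859405517578, 176.18511962890625], [315.88018798828125, 178.63421630859375], [314.11859130859375, 239.40924072265625]]
[[0.45048484 0.29136744 0.028     ]
 [0.64755482 0.296678   0.028     ]
 [0.6467056  0.02266875 0.028     ]
 [0.44903286 0.02322541 0.028     ]] [0.54844453 0.1584849  0.028     ]
```

View pics/top_zoom.png

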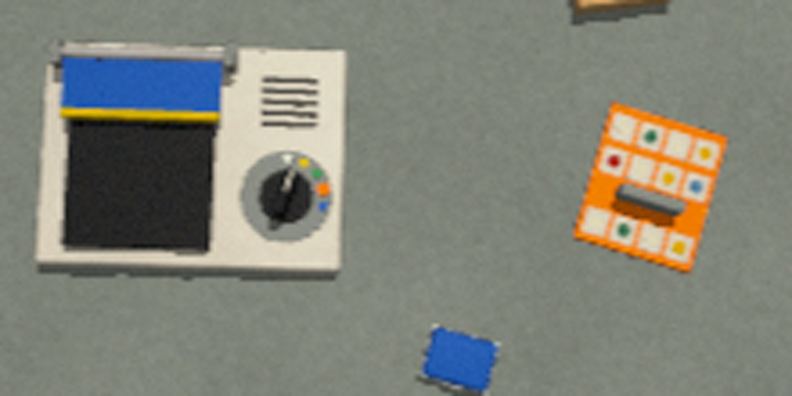

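The pointer is now between the white and yellow dots. The panel's front edge is the far one, and its yaw is about -0.28. I'll move above the talker for a closer look.

```bash
python3 -m creep '[[[30,-37,0,0],[30,-37,0,0],[30,-37,0,1],[30,-37,0,1],[30,-37,0,1],[30,-37,0,1],[30,-37,0,1],[30,-37,0,1],[30,-37,0,1],[20,-37,0,0],[0,0,0,0],[0,0,0,0]]]'
python3 - <<'E'
from h import *
o,im=snap("wrist","w1"); print(o['ee_pos'],o['tool_rot'])
E
```

```text
clock: 1.65
ee_pos: [0.4934, 0.1139, 0.256]
tool_rot: [-3.142, -0.001, 2.865]
ft_force: [-0.4, 1.5, -1.0]
finger_gap: 0.999
[0.49336783 0.11388558 0.25597317] [-3.14151554e+00 -1.19627940e-03  2.86463232e+00]
```

View pics/w1.png

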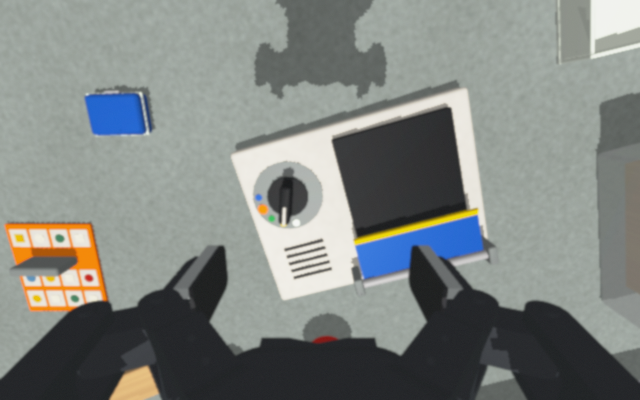

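The wrist view is upside down. The case corners are near (233,154), (467,89) and (283,300), the dial is at (288,195) and the bed corners are near (332,139) and (450,107). Next I'll fit lines to the edges.

```bash
cat > t.py <<'E'
from h import *
im=cv2.imread("pics/w1.png"); o=np.load("pics/w1.npy",allow_pickle=True).item()['o']
hsv=cv2.cvtColor(im,cv2.COLOR_BGR2HSV)
g=cv2.cvtColor(im,cv2.COLOR_BGR2GRAY)
mw=((hsv[...,2]>185)&(hsv[...,1]<50)).astype(np.uint8)*255
mw[:75]=0; mw[310:]=0; mw[:,:215]=0; mw[:,500:]=0
cv2.imwrite("pics/mw.png",mw)
c=big(im,mw).reshape(-1,2).astype(float)
def side(sel,z):
    p=c[sel]; W=ray("wrist",p,z,o)[:,:2]
    vx,vy,x,y=cv2.fitLine(W.astype(np.float32),cv2.DIST_HUBER,0,.01,.01).ravel(); return np.array([x,y]),np.array([vx,vy]),len(p)
def near(a,b,d=4):
    a,b=np.array(a,float),np.array(b,float); n=(b-a)/np.linalg.norm(b-a); v=c-a; t=v@n; e=abs(v@np.array([-n[1],n[0]])); L=np.linalg.norm(b-a)
    return (e<d)&(t>.05*L)&(t<.95*L)
for nm,a,b in (("near",(233,154),(467,89)),("right(-y)",(233,154),(283,300)),("left",(467,89),(487,225))):
    p,v,n=side(near(a,b),.028); v=v*np.sign(v[0] if nm!="near" else v[1]); print(nm,p,v,n, "yaw",np.arctan2(v[1],v[0])-(np.pi/2 if nm=="near" else 0))
# bed
mb=((hsv[...,2]<75)).astype(np.uint8)*255; mb[:100]=0;mb[245:]=0;mb[:,:327]=0;mb[:,480:]=0
mb=cv2.morphologyEx(mb,cv2.MORPH_OPEN,np.ones((3,3)))
c=big(im,mb).reshape(-1,2).astype(float)
for nm,a,b in (("bednear",(332,139),(450,107)),("bed-y",(332,139),(355,238)),("bed+y",(450,107),(466,205))):
    p,v,n=side(near(a,b),.040); v=v*np.sign(v[0] if nm!="bednear" else v[1]); print(nm,p,v,n, "yaw",np.arctan2(v[1],v[0])-(np.pi/2 if nm=="bednear" else 0))
z=cv2.resize(im[150:250,230:350],None,fx=6,fy=6,interpolation=cv2.INTER_CUBIC); cv2.imwrite("pics/dialz.png",z)
E
python3 t.py
```

```text
near [0.4500322  0.16159299] [0.00534158 0.99998575] 210 yaw -0.005341649
right(-y) [0.5439122  0.02288743] [ 0.9999895  -0.00457855] 131 yaw -0.004578565
left [0.5296033  0.29059196] [ 0.9999924  -0.00389996] 123 yaw -0.0038999678
bednear [0.46385518 0.20297699] [0.00391526 0.9999923 ] 105 yaw -0.00391531
bed-y [0.5204363  0.13927622] [ 0.9999523  -0.00976614] 89 yaw -0.009766295
bed+y [0.5189694 0.2647279] [ 0.9999952  -0.00310186] 88 yaw -0.0031018679
```

View pics/dialz.png

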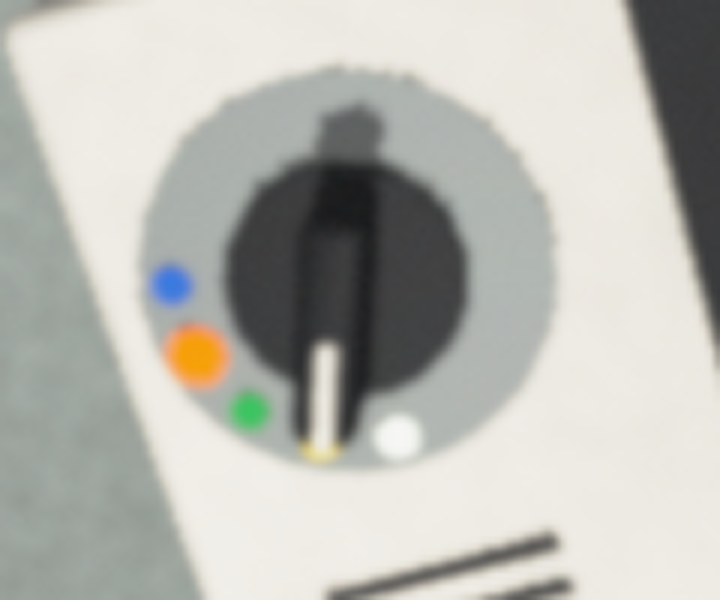

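Run:
```python
from h import *
im=cv2.imread("pics/w1.png"); o=np.load("pics/w1.npy",allow_pickle=True).item()['o']
px=lambda x,y:(230+x/6,150+y/6)
s=ray("wrist",[px(327,345),px(321,450),px(338,232)],.0675,o); print(s)
d=s[1]-s[0]; print("stripe yaw",np.arctan2(d[1],d[0])); d=s[1]-s[2]; print("bar yaw",np.arctan2(d[1],d[0]),(s[1]+s[2])/2)
print("disc c",ray("wrist",[px(346,275)],.0335,o))
for n,p in dict(white=(398,438),green=(250,411),orange=(197,357),blue=(172,285)).items():
    w=ray("wrist",[px(*p)],.0285,o)[0]; print(n,w, -np.arctan2(w[1]-.072,w[0]-.515)-.004)
print("ring c",ray("wrist",[px(348,268)],.0285,o))
```

```text
[[0.51492073 0.0718045  0.0675    ]
 [0.53342335 0.06482985 0.0675    ]
 [0.49589796 0.07980706 0.0675    ]]
stripe yaw -0.36048327402098185
bar yaw -0.3797494063216448 [0.51466066 0.07231846 0.0675    ]
disc c [[0.51235072 0.07275495 0.0335    ]]
white [0.54895405 0.07170093 0.0285    ] 0.004807907731137108
green [0.53539297 0.04499986 0.0285    ] 0.9199174828659772
orange [0.52172586 0.03848224 0.0285    ] 1.3687609388730173
blue [0.50629893 0.03854771 0.0285    ] 1.821261825161768
ring c [[0.51238141 0.07266263 0.0285    ]]
```

The talker origin is at about (0.545, 0.157) with yaw -0.004. The dial axis is at (0.5145, 0.0723) and its angle is about 0.37. I'll align over it and go down.

```bash
python3 -m creep '[[[7,-14,-20,-1.8],[7,-14,-20,-1.8],[7,-14,-20,-1.8],[0,0,-40,0],[0,0,-15,0],[0,0,0,0],[0,0,0,0]]]' 0.4
python3 - <<'E'
from h import *
o,im=snap("wrist","w2"); print(o['ee_pos'],o['tool_rot'])
print(proj("wrist",[[.5145,.0723,.0675]],o))
E
```

```text
clock: 2.58
ee_pos: [0.5157, 0.0724, 0.1426]
tool_rot: [3.141, 0.002, 2.772]
ft_force: [0.2, 0.0, -0.5]
finger_gap: 0.597
[0.51570152 0.07244804 0.14259746] [3.14050897e+00 1.87070223e-03 2.77168523e+00]
[[316.33258783 214.19714417]]
```

View pics/w2.png

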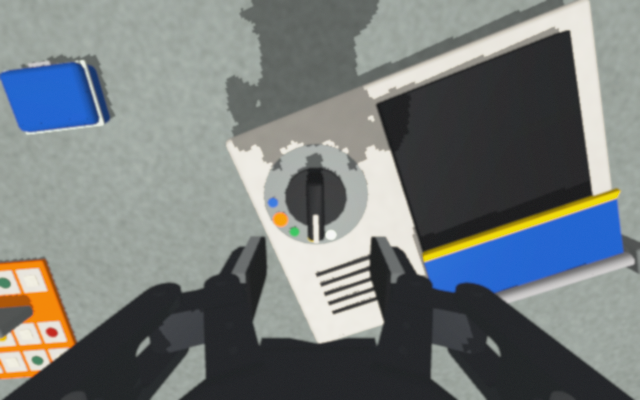

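The bar lies vertically in the image at column 316, matching the prediction, and sits between the fingers. I'll go down and grip.

```bash
python3 -m creep '[[[0,0,-30,0],[0,0,-30,0],[0,0,-12,0],[0,0,-6,0],[0,0,0,0]]]' ; python3 -m creep '[[[0,0,0,0],[0,0,0,0],[0,0,0,0],[0,0,0,0]]]' 0.95
python3 - <<'E'
from h import *
o,im=snap("wrist","w3"); print(o['ee_pos'],o['tool_rot'],o['moment'],o['finger_gap'])
E
```

```text
clock: 3.25
ee_pos: [0.5155, 0.0719, 0.0639]
tool_rot: [3.141, 0.001, 2.771]
ft_force: [-0.5, 0.1, -1.4]
finger_gap: 0.599
clock: 3.75
ee_pos: [0.515, 0.0711, 0.0642]
tool_rot: [-3.14, 0.001, 2.77]
ft_force: [-1.6, -2.2, 5.8]
finger_gap: 0.126
[0.51503342 0.07108226 0.06416823] [-3.14039963e+00  1.35739949e-03  2.77041518e+00] [-0.50291782  0.27383181  0.06862721] 0.12567897757101396
```

View pics/w3.png

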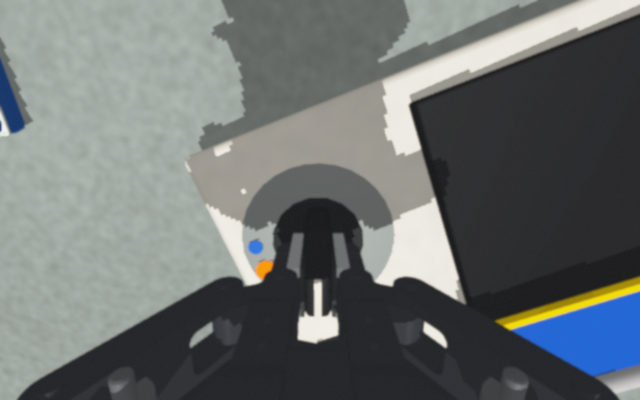

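The bar is gripped; the gap matches its 12 mm. I'll turn it 56° clockwise.

```bash
python3 -m creep '[[[0,0,0,-7],[0,0,0,-7],[0,0,0,-7],[0,0,0,-7],[0,0,0,-7],[0,0,0,-7],[0,0,0,-7],[0,0,0,-7],[0,0,0,0],[0,0,0,0]]]'
python3 -m creep '[[[0,0,0,0],[0,0,0,0],[0,0,20,0],[0,0,30,0],[0,0,50,0],[0,0,40,0],[0,0,0,0]]]' 0.4
python3 - <<'E'
from h import *
o,im=snap("wrist","w4"); print(o['ee_pos'],o['tool_rot'])
E
```

```text
clock: 5.05
ee_pos: [0.5139, 0.07, 0.0642]
tool_rot: [-3.14, 0.004, 1.792]
ft_force: [-3.7, -5.9, 8.6]
finger_gap: 0.131
clock: 5.92
ee_pos: [0.5176, 0.0724, 0.2068]
tool_rot: [3.134, 0.0, 1.794]
ft_force: [-0.4, 0.6, 1.6]
finger_gap: 0.601
[0.51761854 0.07243956 0.20677344] [3.13374123e+00 3.25468299e-04 1.79364981e+00]
```

View pics/w4.png

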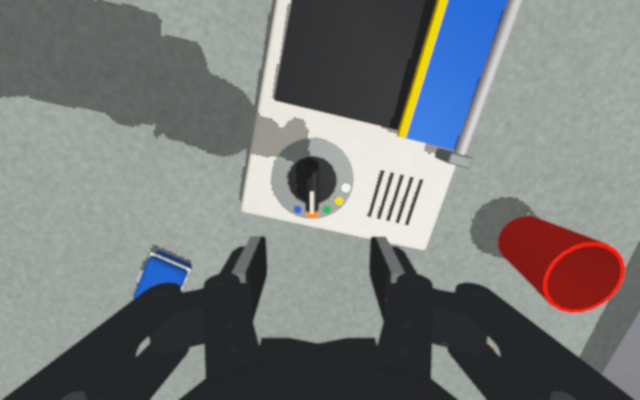

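The pointer stripe at (312,200) lines up with the orange dot at (312,214). I'll measure its angle.

Run:
```python
from h import *
im=cv2.imread("pics/w4.png"); o=np.load("pics/w4.npy",allow_pickle=True).item()['o']
c=im[160:225,280:350]; g=c.min(2); m=((c.min(2)>165)).astype(np.uint8)
n,l,s,ce=cv2.connectedComponentsWithStats(m)
for i in range(1,n):
    if s[i][4]>20: print(s[i],ce[i]+[280,160])
cv2.imwrite("pics/w4z.png",cv2.resize(c,None,fx=8,fy=8,interpolation=cv2.INTER_CUBIC))
```

```text
[   0    0   70   65 1403] [327.41838917 202.12687099]
[30 32  4 22 85] [311.48235294 202.37647059]
```

View pics/w4z.png

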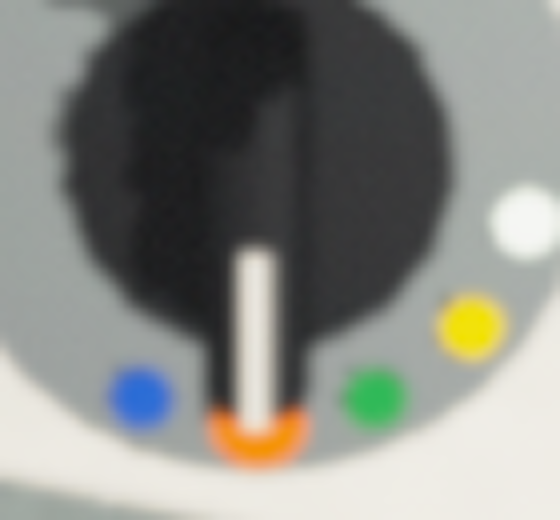

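The dial reads about 1.344 and is released. Now the panel.

```bash
python3 -m creep '[[[0,-40,0,-4],[0,-40,0,-4],[0,-40,0,-4],[0,-40,0,-4],[0,-40,0,-4],[0,-40,0,-4],[0,-40,0,-4],[0,-40,0,-1],[0,-5,0,0],[0,0,0,0],[0,0,0,0]]]' 0
python3 - <<'E'
from h import *
o,im=snap("wrist","w5"); print(o['ee_pos'],o['tool_rot'])
E
```

```text
clock: 7.35
ee_pos: [0.5145, -0.2519, 0.2026]
tool_rot: [-3.14, -0.001, 1.289]
ft_force: [-0.6, 0.3, 0.5]
finger_gap: 1.0
[ 0.5145015  -0.25189511  0.20263093] [-3.13999237e+00 -7.33396439e-04  1.28850061e+00]
```

View pics/w5.png

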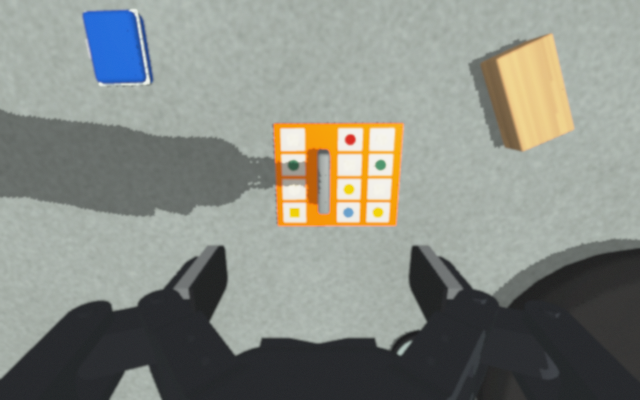

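The panel is centred, with corners at about (273,124), (405,124), (396,225) and (279,225). The rib is vertical at column 323.

Run:
```python
from h import *
im=cv2.imread("pics/w5.png"); o=np.load("pics/w5.npy",allow_pickle=True).item()['o']
hsv=cv2.cvtColor(im,cv2.COLOR_BGR2HSV)
mo=cv2.inRange(hsv,(5,150,60),(22,255,255)); mo[:, :240]=0; mo[:,440:]=0; mo[240:]=0
c=big(im,cv2.morphologyEx(mo,cv2.MORPH_CLOSE,np.ones((9,9)))).reshape(-1,2).astype(float)
W=ray("wrist",c,.005,o)[:,:2]
r=cv2.minAreaRect((W*1000).astype(np.float32)); print(r)
th=-np.deg2rad(16); 
b=cv2.boxPoints(r); print(b)
C=np.array(r[0])/1000
e=b[1]-b[0]
for k in range(4):
    e=b[(k+1)%4]-b[k]; print(np.linalg.norm(e),np.arctan2(e[1],e[0]))
mr=((hsv[...,1]<40)&(hsv[...,2]>90)&(hsv[...,2]<180)).astype(np.uint8)*255
mr[:145]=0;mr[218:]=0;mr[:,:312]=0;mr[:,:312]=0;mr[:,335:]=0
q=cv2.minAreaRect(big(im,mr)); print("rib px",q)
t=ray("wrist",[(323.5,151),(323.5,182),(323.5,213)],.039,o); print(t)
```

```text
((532.988037109375, -258.3120422363281), (109.44662475585938, 129.7178955078125), 74.05232238769531)
[[ 455.58957 -293.1086 ]
 [ 580.315   -328.74985]
 [ 610.3865  -223.51547]
 [ 485.66107 -187.87424]]
129.7179 -0.27833968
109.44664 1.2924571
129.71786 2.863253
109.44665 -1.8491359
rib px ((323.0, 181.5), (61.0, 10.0), 90.0)
[[ 0.5273943  -0.22385558  0.039     ]
 [ 0.51941254 -0.25197157  0.039     ]
 [ 0.51095715 -0.28175597  0.039     ]]
```

```bash
python3 -m creep '[[[4,-2,-30,0],[0,0,-40,0],[0,0,-40,0],[0,0,-30,0],[0,0,-15,0],[0,0,-8,0],[0,0,-3,0],[0,0,0,0]]]' 0.4; python3 -m creep '[[[0,0,0,0],[0,0,0,0],[0,0,0,0],[0,0,0,0],[0,0,0,0]]]' 0.95
python3 - <<'E'
from h import *
o,im=snap("wrist","w6"); print(o['ee_pos'],o['tool_rot'],o['ft_force'],o['finger_gap'])
E
```

```text
clock: 8.4
ee_pos: [0.5195, -0.2555, 0.0381]
tool_rot: [3.14, 0.0, 1.287]
ft_force: [0.3, 0.3, 0.2]
finger_gap: 0.599
clock: 9.02
ee_pos: [0.5194, -0.2555, 0.038]
tool_rot: [3.14, 0.0, 1.287]
ft_force: [-1.2, 0.3, 5.5]
finger_gap: 0.127
[ 0.51937156 -0.25554152  0.03801014] [3.14024142e+00 3.48359400e-04 1.28712076e+00] [-1.22597203  0.28359214  5.4835266 ] 0.1270584102425307
```

View pics/w6.png

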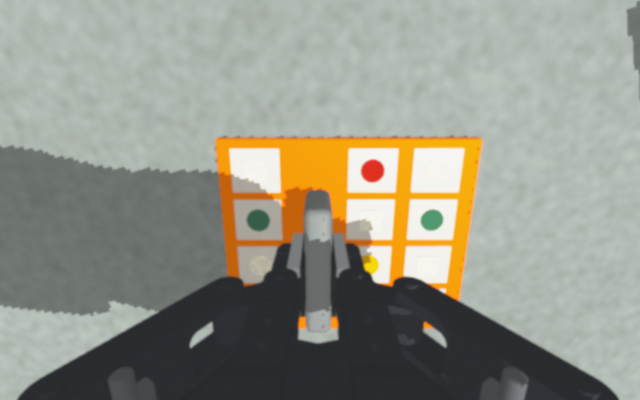

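The rib is gripped. I'll lift, swing over high enough to clear everything, and square it up in front of the flap.

```bash
python3 -m creep '[[[0,0,20,0],[0,0,30,0],[0,0,35,0],[0,0,35,0],[-2,10,0,0],[-2,20,0,1],[-3,35,0,1],[-3,40,0,1],[-3,45,0,2],[-3,45,0,2],[-4,45,0,2],[-4,45,0,2],[-4,45,0,2],[-4,45,0,1],[-4,40,0,1],[-3,30,0,1],[0,12,0,0],[0,0,0,0],[0,0,0,0]]]'
python3 - <<'E'
from h import *
o,im=snap("wrist","w7"); print(o['ee_pos'],o['tool_rot'],o['ft_force'],o['finger_gap'])
o,im=snap("top","t7")
cv2.imwrite("pics/t7z.png",cv2.resize(im[165:275,220:360],None,fx=5,fy=5,interpolation=cv2.INTER_CUBIC))
E
```

```text
clock: 11.45
ee_pos: [0.4792, 0.2009, 0.1567]
tool_rot: [-3.14, 0.001, 1.566]
ft_force: [0.3, -0.0, -2.3]
finger_gap: 0.131
[0.47922102 0.20086705 0.15668935] [-3.14022718e+00  1.12188322e-03  1.56576422e+00] [ 0.29585423 -0.0189077  -2.30469121] 0.13056739225276057
```

View pics/w7.png

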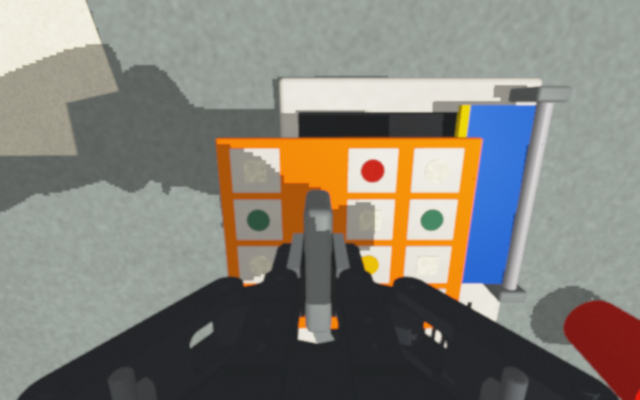

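View pics/t7z.png

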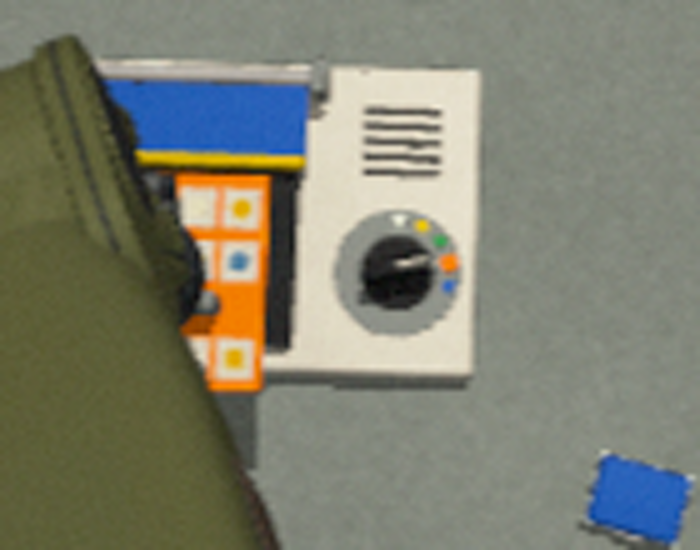

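The panel is square to the talker, still level, and above the bed; its front-left corner is at (482,139). I'll check where the front-left corner falls, then lower it.

```bash
python3 - <<'E'
from h import *
o=np.load("pics/w7.npy",allow_pickle=True).item()['o']
print(ray("wrist",[(482,139),(217,138)],.1237,o))
o6=np.load("pics/w6.npy",allow_pickle=True).item()['o']
print(ray("wrist",[(482,138),(217,137)],.005,o6), o6['ee_pos'])
print("flap lip L / yellow, posts", ray("wrist",[(459,105)],.055,o), "expect",.545+.036,.157+.115)
print("flap hinge", ray("wrist",[(541,103)],.056,o))
E
python3 -m creep '[[[0,0,-20,0],[0,0,-25,0],[0,0,-20,0],[0,0,-8,0],[0,0,0,0],[0,0,0,0]]]'
```

```text
[[0.55898225 0.25575487 0.1237    ]
 [0.43006631 0.25680527 0.1237    ]]
[[ 0.61144549 -0.22429668  0.005     ]
 [ 0.48779193 -0.18779168  0.005     ]] [ 0.51937156 -0.25554152  0.03801014]
flap lip L / yellow, posts [[0.57594752 0.27138653 0.055     ]] expect 0.5810000000000001 0.272
flap hinge [[0.63119213 0.27244829 0.056     ]]
clock: 12.3
ee_pos: [0.4806, 0.2019, 0.0851]
tool_rot: [3.14, -0.001, 1.566]
ft_force: [-0.1, -0.5, -1.7]
finger_gap: 0.128
```

```bash
python3 -m creep '[[[0,0,-2,0],[0,0,-2,0],[0,0,0,0],[0,0,0,0]]]';python3 -m creep '[[[0,0,-2,0],[0,0,0,0],[0,0,0,0]]]';python3 -m creep '[[[0,0,-1,0],[0,0,0,0],[0,0,0,0]]]'
```

```text
clock: 12.8
ee_pos: [0.4798, 0.2018, 0.0803]
tool_rot: [-3.142, 0.0, 1.567]
ft_force: [-0.2, 0.5, -2.0]
finger_gap: 0.128
clock: 13.18
ee_pos: [0.4798, 0.2018, 0.0783]
tool_rot: [-3.141, 0.0, 1.566]
ft_force: [0.2, 0.2, -1.4]
finger_gap: 0.127
clock: 13.55
ee_pos: [0.4799, 0.2018, 0.0776]
tool_rot: [3.141, -0.0, 1.566]
ft_force: [-1.1, 0.0, 2.6]
finger_gap: 0.125
```

The panel touches the bed at TCP z of about 0.0777. I'll back off a little and slide forward under the flap.

```bash
python3 -m creep '[[[0,0,0.7,0],[3,0,0,0],[5,0,0,0],[5,0,0,0],[5,0,0,0],[5,0,0,0],[3,0,0,0],[0,0,0,0],[0,0,0,0]]]'
python3 - <<'E'
from h import *
o,im=snap("wrist","w8"); print(o['ee_pos'],o['tool_rot'],o['ft_force'],o['finger_gap'])
o,im=snap("scene","s8")
cv2.imwrite("pics/s8z.png",cv2.resize(im[130:220,290:400],None,fx=6,fy=6,interpolation=cv2.INTER_CUBIC))
E
```

```text
clock: 14.68
ee_pos: [0.5066, 0.2018, 0.0781]
tool_rot: [3.14, 0.0, 1.566]
ft_force: [0.5, -0.3, -0.4]
finger_gap: 0.129
[0.50659448 0.20182341 0.07805123] [3.14015973e+00 5.01691318e-05 1.56627621e+00] [ 0.4838143  -0.32983666 -0.36279588] 0.1289108064585225
```

View pics/w8.png

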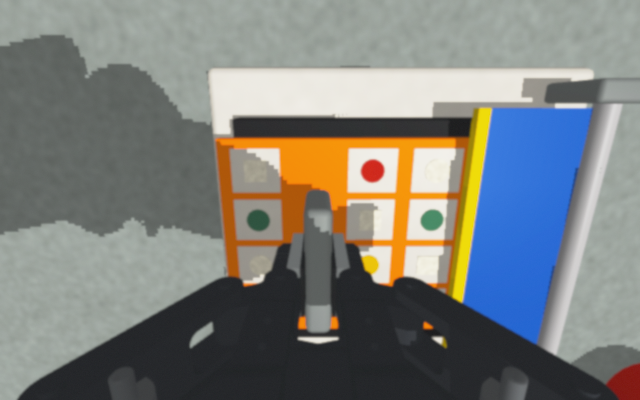

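View pics/s8z.png

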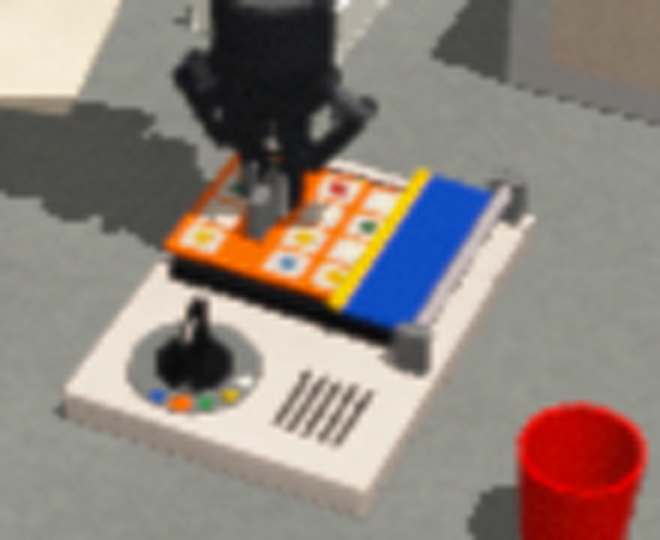

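The front edge has gone under the yellow flare (from column 470), the flap still looks level, and there is no contact force. I'll continue in.

```bash
python3 -m creep '[[[4,0,0,0],[4,0,0,0],[4,0,0,0],[4,0,0,0],[4,0,0,0],[4,0,0,0],[0,0,0,0],[0,0,0,0]]]'; python3 -m creep '[[[2,0,0,0],[2,0,0,0],[0,0,0,0],[0,0,0,0]]]'
```

```text
clock: 15.78
ee_pos: [0.5307, 0.2019, 0.0781]
tool_rot: [3.14, -0.0, 1.566]
ft_force: [1.4, -0.5, -0.4]
finger_gap: 0.129
clock: 16.27
ee_pos: [0.5339, 0.2018, 0.078]
tool_rot: [3.141, 0.0, 1.566]
ft_force: [-1.0, 0.1, 0.9]
finger_gap: 0.128
```

```bash
python3 -m creep '[[[2,0,0,0],[0,0,0,0],[0,0,0,0]]]';  python3 -m creep '[[[1.5,0,0,0],[0,0,0,0],[0,0,0,0]]]'
```

```text
clock: 16.65
ee_pos: [0.536, 0.2018, 0.078]
tool_rot: [3.141, 0.0, 1.566]
ft_force: [-0.9, 0.1, 2.1]
finger_gap: 0.126
clock: 17.02
ee_pos: [0.5361, 0.2018, 0.0778]
tool_rot: [-3.139, -0.0, 1.567]
ft_force: [-4.2, 0.7, 3.9]
finger_gap: 0.13
```

The panel reached the stop at x = 0.536, as expected, with about 4 N. I'll ease off slightly and press down.

```bash
python3 -m creep '[[[-1,0,0,0],[0,0,-1,0],[0,0,-1,0],[0,0,-1,0],[0,0,0,0],[0,0,0,0]]]';  python3 -m creep '[[[0,0,-1,0],[0,0,-1,0],[0,0,-1,0],[0,0,0,0],[0,0,0,0]]]'
```

```text
clock: 17.77
ee_pos: [0.5361, 0.2018, 0.0752]
tool_rot: [-3.141, -0.0, 1.566]
ft_force: [-5.0, 1.1, 5.4]
finger_gap: 0.127
clock: 18.4
ee_pos: [0.5361, 0.2018, 0.0726]
tool_rot: [-3.141, -0.0, 1.567]
ft_force: [-5.5, -0.5, 7.0]
finger_gap: 0.128
```

```bash
python3 -m creep '[[[0,0,-1,0],[0,0,0,0],[0,0,0,0],[0,0,0,0],[0,0,0,0]]]'
python3 - <<'E'
from h import *
o,im=snap("wrist","w9"); print(o['ee_pos'],o['tool_rot'],o['ft_force'],o['moment'])
z=o['ee_pos'][2]-.038+.005
o2,im2=snap("scene","s9"); o3,im3=snap("top","t9")
a=cv2.resize(im2[130:220,290:400],(660,540),interpolation=cv2.INTER_CUBIC)
cv2.imwrite("pics/s9z.png",a); cv2.imwrite("pics/t9z.png",cv2.resize(im3[165:275,220:360],None,fx=5,fy=5,interpolation=cv2.INTER_CUBIC))
E
```

```text
clock: 19.02
ee_pos: [0.5361, 0.2019, 0.0717]
tool_rot: [-3.141, -0.0, 1.566]
ft_force: [-5.8, -0.6, 9.1]
finger_gap: 0.125
[0.53611221 0.20185268 0.07174972] [-3.14143974e+00 -3.53528566e-04  1.56642731e+00] [-5.76017191 -0.64217964  9.06722614] [-0.05507036  1.1213916  -0.08141334]
```

View pics/w9.png

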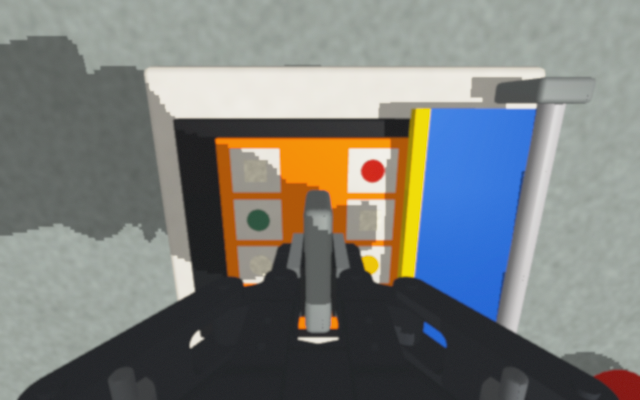

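View pics/s9z.png

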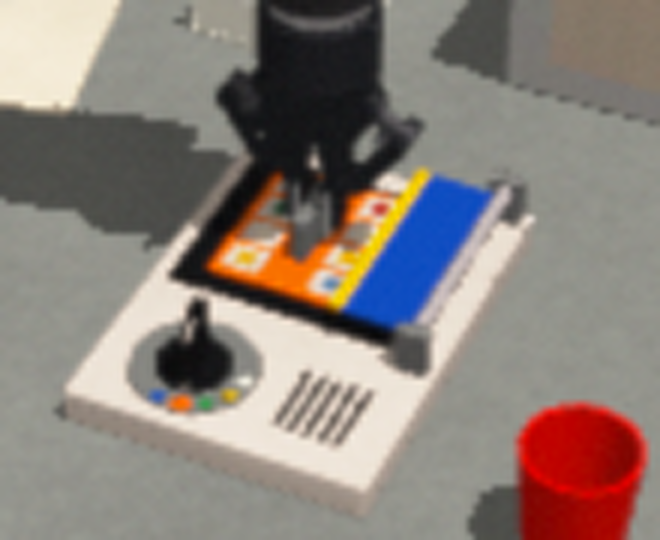

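View pics/t9z.png

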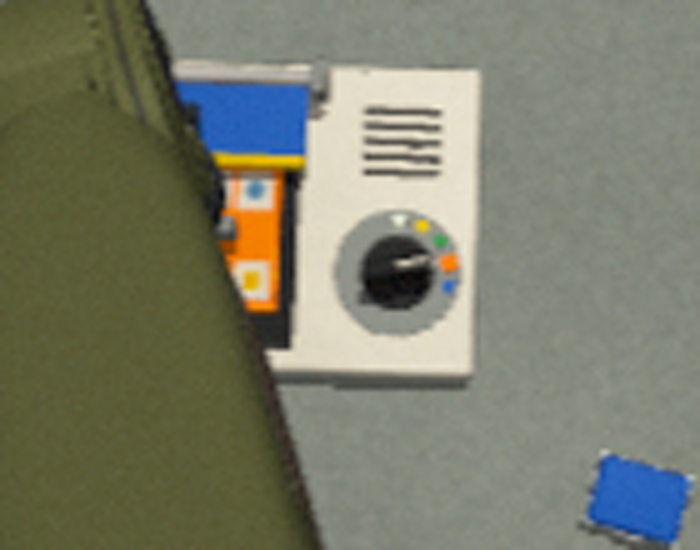

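The panel is tucked in and flat in the grip. The rear gap to the bed edge (columns 176 to 217) is about 20 mm against 22 expected, and the side margin (rows 120 to 139) is about 9.5 mm against 10. The flap is flat, the dial is still on orange, and the bed is down about 6 mm. Handing in.

Run:
```python
from cell import *
print(close_job()); o=observe(); print(o['clock'],o['ee_pos'],o['ft_force'])
```

```text
the job is handed in; nothing more can be done
None
the job is handed in; nothing more can be done
```

The dial is on the orange dot, and the orange panel is tucked under the flap against the stop. I handed the job in at about 19 s, with the arm still holding the panel pressed down.

- **Dial:** I turned it from about 0.37 to 1.34 rad and let go. In the later pictures the pointer still points at the orange dot.
- **Panel position:** Contact with the stop came at TCP x = 0.536, against about 0.538 predicted. My rough pixel estimates put the rear gap at about 20 mm (22 expected) and the side margin at about 9.5 mm (10 expected). The tool is square to the talker within about 0.01 rad.
- **Pressing:** The bed is down about 6 mm, judged from how far the arm moved (0.0777 to 0.0717 m). The wrist reads +9 N upward and about 6 N against the stop.
- **Flap and other things:** The flap looks level in the pictures. I touched nothing else, but I did not measure the other objects' positions at the end.

None of the checks failed. I judged flap angle and bed depth only from pictures, arm position and force; neither was read directly. I could not read the robot's state after handing in.

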